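# Slide the last gingerbread bar along the tray rim into its corner

### The job

The one plain, un-iced gingerbread bar lies loose on the baking tray; it is still tender from the oven and breaks if it is picked up, so only push or drag it with the fingertips, always lying flat, and do not crush it. First push its long side against the tray's far rim, then, keeping it against that rim, drag it along past the iced bars into the empty far left corner (as seen from the robot), until it sits snug and square against both rims. Leave the iced bars and everything else where they are.

Things in the scene. Friction and masses are not known exactly. Their poses are not given: they have to be found in the camera images.
- tray: Shallow non-stick aluminium baking tray, fixed. Origin: centre of its underside, on the table; x to its far rim (away from the robot), y to its left rim, z up. 265 (x) x 325 (y) mm over a 10 mm outward flange. Floor 3 mm thick; inside 245 x 305 mm: upright rim faces at x = +-122.5 and y = +-152.5 mm, square corners, rim tops 20 mm above the table. Slide along the far rim (+x) to the corner +x +y.
- corner (a point): The inside of the tray's far left corner, on the tray's floor, where the far and the left rim meet: (122.5, 152.5, 3) mm in the tray's frame.
- bar: Plain brown un-iced gingerbread bar, 55 (its x) x 75 (its y) x 12 mm, about 35 g. Origin: centre of its underside. Starts in the open right part of the tray, turned up to 0.55 rad from the tray's axes, its y axis nearest the tray's y. Home: centre 27.5 mm from the far rim, 37.5 mm from the left rim. Friction on the tray about 0.35; fingertips pressed on its top (5 to 12 N) drag it along.
- iced1: Gingerbread bar covered with white icing and sprinkles, same size as the plain bar (55 x 75 x 12 mm, icing 1.5 mm more), lying loose on the tray in the second row from the far rim, next to the left rim; between it and the far rim is the home place, a lane about 70 mm wide. Origin: centre of its underside. To be left alone.
- iced2: Gingerbread bar covered with pink icing and sprinkles, same size as the plain bar (55 x 75 x 12 mm, icing 1.5 mm more), lying loose on the tray in the second row from the far rim, to the right of the one at the left rim; the lane about 70 mm wide runs between it and the far rim too. Origin: centre of its underside. To be left alone.
- iced3: Gingerbread bar covered with white icing and sprinkles, same size as the plain bar (55 x 75 x 12 mm, icing 1.5 mm more), lying loose on the tray in the third row, next to the left rim. Origin: centre of its underside. To be left alone.
- iced4: Gingerbread bar covered with white icing and sprinkles, same size as the plain bar (55 x 75 x 12 mm, icing 1.5 mm more), lying loose on the tray in the third row, to the right of the one at the left rim. Origin: centre of its underside. To be left alone.
- cutter: Round steel biscuit cutter, a ring 48 mm across and 30 mm high, standing on the tray near its near rim, left half. Origin: centre of its underside. To be left alone.
- jar: Closed pink jar of sprinkles with a white cap, 56 mm across, 85 mm high, on the table to the right of the tray. Origin: centre of its underside. To be left alone.
- bowl: Small steel bowl, 120 mm across, 50 mm high, on the table to the right of the tray. Origin: centre of its underside. To be left alone.
- spatula: Icing spatula with a black handle (towards the robot) and a steel blade, 265 mm long, 30 mm wide, 19 mm high, lying on the table to the left of the tray. Origin: on the table where the blade begins, 150 mm from the end of the handle. To be left alone.
Mind the look-alikes: they are no part of the job. What is shaped like the bar but blue or turquoise is not meant.

How it is judged (in metres and radians):
On the way, in this order (a step that is already met when the one before it is completed fails the run):
1. the plain bar's long side is against the far rim, still short of the lane beside the iced bars by the corner (x of bar in the frame of tray above 0.089 m and angle between the y axis of bar and the y axis of tray, either way round below 0.1 rad and y of bar in the frame of tray below 0.03 m), for 0.2 s.
2. it has been slid along the rim into the far left corner (x of bar in the frame of tray above 0.091 m and y of bar in the frame of tray above 0.111 m and angle between the y axis of bar and the y axis of tray, either way round below 0.06 rad), for 0.2 s.
At the end, for the whole second after the job is handed in: The plain bar lies flat on the tray's floor, at rest in the far left corner, within 4 mm of touching the far rim and the left rim and within 0.06 rad of square; the iced bars are within 6 mm and all other things within 10 mm of where they began (all of step 2 and z of bar in the frame of tray below 0.006 m and angle between bar's own z axis and vertical below 0.06 rad and linear speed of bar below 0.01 m/s and distance of each of iced1, iced2, iced3, iced4 from where it was at the start of the episode below 0.006 m and distance of each of cutter, jar, bowl, spatula from where it was at the start of the episode below 0.01 m).
It fails at once if the plain bar is lifted (over 8 mm off the tray's floor) or tipped (over 0.3 rad) (z of bar in the frame of tray above 0.011 m or angle between bar's own z axis and vertical above 0.3 rad).
It fails at once if in the lane beside the iced bars, the plain bar leaves the far rim by more than 12 mm (y of bar in the frame of tray above 0.035 m and x of bar in the frame of tray below 0.083 m).
It fails at once if the plain bar is crushed (over 60 N from the fingers) (contact force between the fingers and bar above 60 N).
It fails at once if an iced bar is shifted by more than 6 mm (distance of any of iced1, iced2, iced3, iced4 from where it was at the start of the episode above 0.006 m).
It fails at once if another thing is shifted by more than 10 mm (distance of any of cutter, jar, bowl, spatula from where it was at the start of the episode above 0.01 m).
It also fails if it takes over 54 s, if anything falls off the work surface, if the arm or the gripper's body presses on something with over 40 N, if the wrist force passes 120 N, or if a joint passes its speed limit or range.

### The arm

A 6-joint arm with a two-finger parallel gripper is mounted at the origin on the work surface. World frame = base frame: x ahead of the robot, y to its left, z up, the work surface at z = 0. Lengths are in mm, angles in rad, forces in N, time in s.
With the tool pointing down it reaches from about 350 to 975 mm from the base axis. Payload 4.9 kg.
Tool frame: the origin (TCP) lies at the very end of the fingers, on their centre line; the grasp point (between the pads) lies 19 mm behind it (robot.grasp_offset is the distance from the TCP to the grasp point, in mm); y points along the fingers, z is the direction in which the jaws open and shut, and the axes are right-handed (so a half turn about y gives the same grasp; the last joint's range is limited). The gripper opens to 85 mm and grips with 20 to 120 N. Pads are 22 mm wide; open, the fingers measure 114 mm over their backs; the gripper's body (76 mm by 85 mm) begins 54 mm behind the grasp point. The pads swing forward as they close: fully open they stand 13 mm farther back than shut.
Start: joints at [1.079, 0.053, 1.613, -0, 1.476, -0.119], TCP at [227.629, 582.054, 231.304] pointing down, gripper open.
Joint ranges: [-3.01, 3.01], [-1.01, 2.22], [0.06, 2.58], [-1.02, 4.17], [0.09, 2.62], [-3.14, 3.14]. Speed limits (rad/s): [2.57, 2.57, 3.14, 3.14, 3.14, 3.14].

### API

Orientations are given as a rotation vector (axis times angle).
In Python, from station import robot gives the robot as it stands.
- The arm moves only by the tool servo_tool, never from a script. Its argument "moves" is a list of rows, each a list of 7 numbers: the shift along the tool's x, y, z in m, then the turn, a rotation vector about the tool's x, y, z in degrees, then the finger opening in m, from 0 to 0.0854. A call has 1 to 20 rows; each row shifts and turns the commanded pose from where the row before left it, along the tool's axes as they then stand; what a row does not reach is not made up. A row lasts 1/8 s, in which the tool goes at most 62.5 mm and 10.7 degrees, less where a joint would pass 70% of its speed; a pose out of reach is approached as far as the arm can. A call is refused whole if a number of a shift passes 0.0625 or a number of a turn 10.7, either way. A call with a gripper value outside its range is refused whole. The fingers move at their own pace and stop on an object; "force" is the grip in N (left out, the last holds). Time passes only in rows, so rows that do not move let the fingers close. It gives the time, the measured TCP pose, the force and the opening at its end, in the units of the state.
- robot.observe(): the state, without advancing time (a new reading comes with each control period).
- robot.snapshot(name): name is "scene" or "top" or "wrist"; returns the picture (384x512x3 uint8, blue, green, red); there is no depth.
- robot.camera_params(name): a dict with "mtx" (3x3 intrinsics, pixels), "k1" (the pictures are not rectified: a ray, as slopes to the right and down, at radius r is drawn at 1 + k1 r^2 times it, then the intrinsics apply), "R" (3x3) and "t" (3): a world point X has camera coordinates R X + t. Camera axes: x right, y down, z forward; pixel columns grow to the right and rows downward; lengths in mm; the calibration is good to about 2 mm. A picture is of the moment at which its call begins: read the wrist's pose just before it. camera_params takes no time and is no camera call; for the wrist camera it gives the pose at the moment of the call.
- robot.close_job(): hands the job in, once; it reports no verdict.
The state is a dict: "clock": time; "joints": joint angles; "qd": joint speeds; "effort": joint torques, N m; "tool_pos": TCP position; "eef_rot": TCP orientation; "wrist_force": force on the tool from outside, world axes, zero at the start; "ft_torque": the same for the moment, N m; "opening": finger opening in mm.
Only numpy, scipy, OpenCV 4.12 (cv2) and the standard library are available. Lean on these libraries where they do the work, as an engineer would, in place of code of your own. Each camera call takes 0.05 s, during which the arm holds its last target. There are 200 camera calls.

## Working session

There is one attempt and no reset: what is moved stays moved. The work goes in short steps, Python scripts to look and compute and a tool call to move; the robot and the scene stay as the last step left them, time stands still between calls to the robot, and variables do not carry over. Pictures are saved under pics/ and viewed, about 8 in all and at most 12, crops included, and the job is handed in when it is done.

Besides the shell and the picture viewer there is one more tool, called after "Call:" by a JSON object that holds its "name" and its "arguments", one argument or row to a line. servo_tool: Moves the arm, as the interface text tells. Its arguments: {"type":"object","properties":{"moves":{"type":"array","items":{"type":"array","items":{"type":"number"}}},"force":{"type":"number"}},"required":["moves"]}

```bash
ls; mkdir -p pics; python3 - <<'E'
from station import robot
import cv2,numpy as np
s=robot.observe();print(s['clock'],s['tool_pos'],s['eef_rot'],s['opening'])
for n in("top","scene"):
    cv2.imwrite(f'pics/{n}0.png',robot.snapshot(n));p=robot.camera_params(n);print(n,p)
E
```

```text
pics
0.0 [227.34421644 581.51336596 230.06412321] [-1.55287676  0.29306232 -0.29208371] 85.1149531628889
top {'mtx': array([[363.8610534 ,   0.        , 261.23093211],
       [  0.        , 363.8610534 , 196.69307167],
       [  0.        ,   0.        ,   1.        ]]), 'k1': -0.052915273244452034, 'R': array([[-0.00572359, -0.99984093, -0.01689251],
       [-0.99527476,  0.00733327, -0.09682137],
       [ 0.09692984,  0.01625852, -0.99515841]]), 't': array([  12.31409953,  549.43424411, 1018.43041819])}
scene {'mtx': array([[359.93422554,   0.        , 254.46159107],
       [  0.        , 359.93422554, 190.5108724 ],
       [  0.        ,   0.        ,   1.        ]]), 'k1': 0.006261130169046336, 'R': array([[-0.80868276,  0.5879839 , -0.01752505],
       [ 0.47193534,  0.63071502, -0.61601591],
       [-0.35115412, -0.50643213, -0.78753875]]), 't': array([ 441.68776508, -218.58814381, 1119.21225575])}
```

View pics/top0.png

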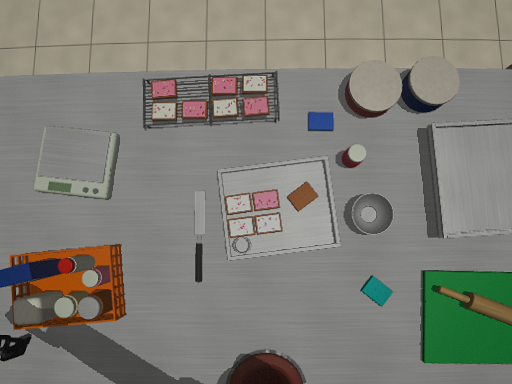

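View pics/scene0.png

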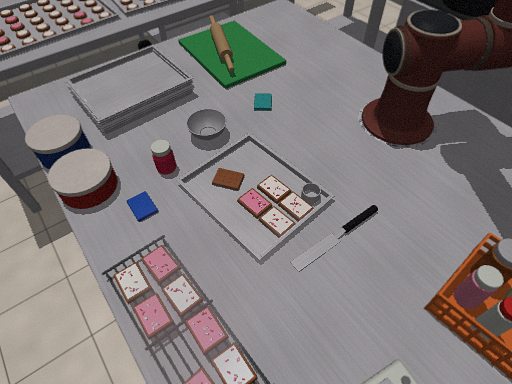

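Top view: the tray runs from about (219,165) to (339,250). Candidates for the bar are brown (303,196), blue (320,121), turquoise (377,291), iced (238,203), (266,200), (241,227), (268,223), and the iced bars on the rack at the top. By the description it is the brown un-iced one at (303,196). The crop below checks this.

```bash
cat > h.py <<'E'
import cv2,numpy as np
from station import robot
def rays(p,px):
    u=cv2.undistortPoints(np.array(px,float).reshape(-1,1,2),p['mtx'],np.array([p['k1'],0,0,0,0.])).reshape(-1,2)
    d=np.c_[u,np.ones(len(u))]@p['R']; return -p['R'].T@p['t'],d
def onz(p,px,z):
    c,d=rays(p,px); return c+d*((z-c[2])/d[:,2])[:,None]
def proj(p,X):
    c=np.atleast_2d(X)@p['R'].T+p['t'];u=c[:,:2]/c[:,2:];r=(u**2).sum(1,keepdims=True)
    return (u*(1+p['k1']*r))@p['mtx'][:2,:2].T+p['mtx'][:2,2]
def barmask(im):
    h=cv2.cvtColor(im,cv2.COLOR_BGR2HSV); return cv2.inRange(h,(3,110,50),(16,255,230))
def bar(p,im,z,roi):
    m=barmask(im);k=np.zeros_like(m);x0,y0,x1,y1=roi;k[y0:y1,x0:x1]=m[y0:y1,x0:x1]
    c=max(cv2.findContours(k,0,1)[0],key=cv2.contourArea)
    w=onz(p,c.reshape(-1,2),z)[:,:2]
    return cv2.minAreaRect(w.astype(np.float32)),cv2.contourArea(c)
E
python3 - <<'E'
from h import *
p=robot.camera_params("top");im=cv2.imread('pics/top0.png')
r,a=bar(p,im,14,(270,165,330,230));print(r,a,cv2.boxPoints(r))
x0,y0,x1,y1=208,150,348,265
c=cv2.resize(im[y0:y1,x0:x1],None,fx=5.5,fy=5.5,interpolation=cv2.INTER_CUBIC)
cv2.imwrite('pics/c1.png',cv2.resize(c,(770,632))[:600])
E
```

```text
((551.80908203125, -109.85414123535156), (52.73653793334961, 72.92474365234375), 36.32802963256836) 420.0 [[ 508.9652    -96.09941 ]
 [ 552.1664   -154.85039 ]
 [ 594.65295  -123.60887 ]
 [ 551.4518    -64.857895]]
```

View pics/c1.png

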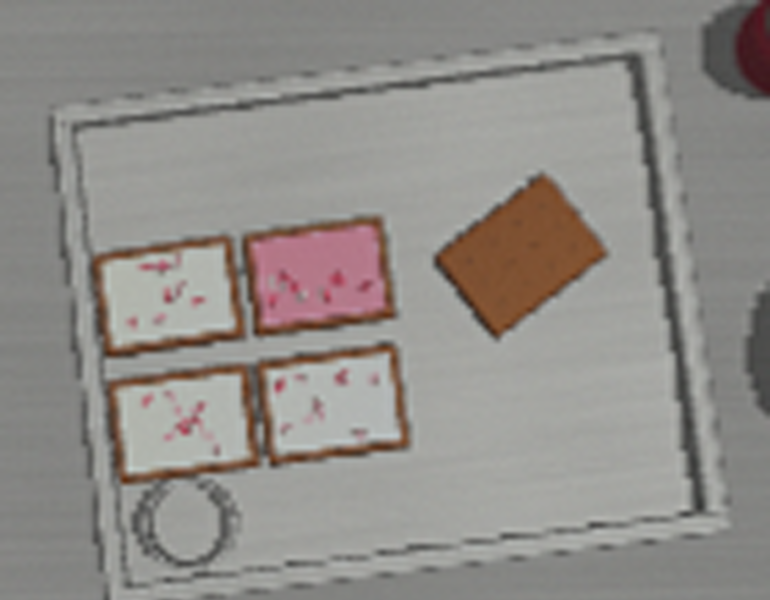

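The crop confirms it: the plain brown bar is at crop (521,256), with its near corner at (497,338). The tray flange corners are at (53,108), (660,36) and (728,525).

```bash
cat >> h.py <<'E'
from scipy.spatial.transform import Rotation as Ro
def fit(px,p):
    w=onz(p,px,20)[:,:2];m=np.array([[132.5,162.5],[132.5,-162.5],[-132.5,-162.5],[-132.5,162.5]])
    a=m-m.mean(0);b=w-w.mean(0);th=np.arctan2((a[:,0]*b[:,1]-a[:,1]*b[:,0]).sum(),(a*b).sum())
    R=np.array([[np.cos(th),-np.sin(th)],[np.sin(th),np.cos(th)]]);t=w.mean(0)-R@m.mean(0)
    return th,R,t,w-(m@R.T+t)
E
python3 - <<'E'
from h import *
p=robot.camera_params("top");im=cv2.imread('pics/top0.png')
cr=np.array([[53,108],[660,36],[728,525],[114,603]],float)/[5.5,5.4957]+[208-.4,150-.4]
th,R,t,res=fit(cr,p);print(th,t,res)
rr,a=bar(p,im,14,(270,165,330,230));b=np.array(rr[0])
T=lambda w:(np.array(w)-t)@R
print('bar tray',T(b),'corners',T(cv2.boxPoints(rr)))
print('iced far edge',T(onz(p,np.array([[97,255],[230,238],[247,233],[380,218]])/5.5+[207.6,149.6],15)[:,:2]))
print('jar cap',T(onz(p,[[357,152]],85)[:,:2]),'jar base~',T(onz(p,[[350,160]],10)[:,:2]))
s=robot.observe();Q=Ro.from_rotvec(s['eef_rot']).as_matrix();print(Q)
for w in [(60,5),(0,0)]:pass
print('tray->world bar',b, 'tray x dir',R[:,0])
# corner check with scene cam
ps=robot.camera_params("scene");W=lambda m,z:np.r_[R@np.array(m)+t,z]
for m in [(132.5,162.5),(132.5,-162.5),(-132.5,-162.5),(-132.5,162.5)]:print(proj(ps,W(m,20)))
E
```

```text
0.11724968836241885 [520.07893661 -40.03051094] [[-0.99523029  0.07171774]
 [-2.96621491  0.1807633 ]
 [ 2.14160868  1.84202012]
 [ 1.81983653 -2.09450116]]
bar tray [ 23.34423646 -73.05606135] corners [[ -17.59642982  -54.38384074]
 [  18.43536708 -117.78516652]
 [  64.28490273  -91.72828197]
 [  28.25310583  -28.32695619]]
iced far edge [[ 51.23354655 148.78477133]
 [ 51.44297832  77.76952933]
 [ 52.96388655  68.51994282]
 [ 52.12454958  -2.27630591]]
jar cap [[ 118.8180869  -231.27400387]] jar base~ [[ 111.86939001 -227.83677225]]
[[ 9.31313871e-01 -8.59747810e-04  3.64216603e-01]
 [-3.64217575e-01 -1.71318265e-03  9.31312312e-01]
 [-1.76724155e-04 -9.99998163e-01 -1.90864603e-03]]
tray->world bar [ 551.80908203 -109.85414124] tray x dir [0.99313413 0.11698122]
[[258.97692075 258.7821897 ]]
[[175.74534825 178.66632603]]
[[249.16642143 131.50826938]]
[[334.59600948 194.51215328]]
```

Call:
{"name": "servo_tool", "arguments": {
  "moves": [
    [0.031, 0, -0.0348, 0, 0, 0, 0.025],
    [0.031, 0, -0.0348, 0, 0, 0, 0.025],
    [0.031, 0, -0.0348, 0, 0, 0, 0.025],
    [0.031, 0, -0.0348, 0, 0, 0, 0.025],
    [0.031, 0, -0.0348, 0, 0, 0, 0.025],
    [0.031, 0, -0.0348, 0, 0, 0, 0.025],
    [0.031, 0, -0.0348, 0, 0, 0, 0.025],
    [0.031, 0, -0.0348, 0, 0, 0, 0.025],
    [0.031, 0, -0.0348, 0, 0, 0, 0.025],
    [0.031, 0, -0.0348, 0, 0, 0, 0.025],
    [0.031, 0, -0.0348, 0, 0, 0, 0.025],
    [0.031, 0, -0.0348, 0, 0, 0, 0.025],
    [0.031, 0, -0.0348, 0, 0, 0, 0.025],
    [0.031, 0, -0.0348, 0, 0, 0, 0.025],
    [0.031, 0, -0.0348, 0, 0, 0, 0.025],
    [0.031, 0, -0.0348, 0, 0, 0, 0.025],
    [0, 0, 0, 0, -10, 0, 0.025],
    [0, 0, 0, 0, -10, 0, 0.025],
    [0, 0, 0, 0, -8, 0, 0.025],
    [0, 0, 0, 0, 0, 0, 0.025]
  ],
  "force": 60
}}

```text
clock: 2.6
tool_pos: [486.5, -117.1, 230.8]
eef_rot: [-1.569, -0.089, 0.09]
wrist_force: [0.6, 0.0, 0.4]
opening: 25.2
```

```bash
python3 - <<'E'
from h import *
s=robot.observe();p=robot.camera_params("wrist");im=robot.snapshot("wrist");cv2.imwrite('pics/w1.png',im)
Q=Ro.from_rotvec(s['eef_rot']).as_matrix();print(Q.round(4),s['tool_pos'])
print(bar(p,im,14,(0,0,512,384)))
np.savez('w1.npz',**p)
E
```

```text
[[ 9.935e-01 -9.000e-04 -1.139e-01]
 [ 1.139e-01  3.000e-04  9.935e-01]
 [-8.000e-04 -1.000e+00  4.000e-04]] [ 486.46873763 -117.09034204  230.76756824]
(((552.3729858398438, -110.28914642333984), (52.03468322753906, 71.82337188720703), 36.701805114746094), 1689.5)
```

View pics/w1.png

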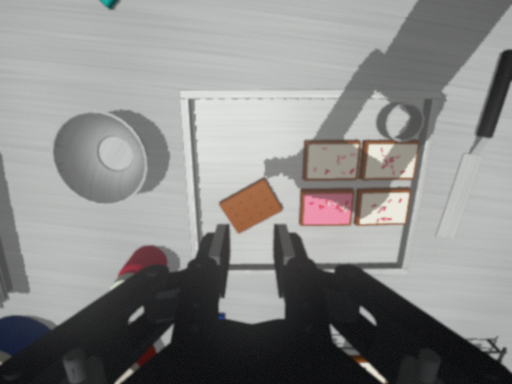

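Call:
{"name": "servo_tool", "arguments": {
  "moves": [
    [0, 0.05, 0, 0, 0, 0, 0.025],
    [0, 0.05, 0, 0, 0, 0, 0.025],
    [0, 0.05, 0, 0, 0, 0, 0.025],
    [0, 0.045, 0, 0, 0, 0, 0.025],
    [0, 0.015, 0, 0, 0, 0, 0.025],
    [0, 0.01, 0, 0, 0, 0, 0.025],
    [0, 0.005, 0, 0, 0, 0, 0.025],
    [0, 0, 0, 0, 0, 0, 0.025]
  ]
}}

```text
clock: 3.65
tool_pos: [487.7, -117.5, 7.4]
eef_rot: [-1.57, -0.092, 0.089]
wrist_force: [-0.3, 0.3, -0.7]
opening: 24.8
```

Call:
{"name": "servo_tool", "arguments": {
  "moves": [
    [0, 0.0015, 0, 0, 0, 0, 0.025],
    [0.005, 0, 0, 0, 0, 0, 0.025],
    [0.005, 0, 0, 0, 0, 0, 0.025],
    [0.005, 0, 0, 0, 0, 0, 0.025],
    [0.005, 0, 0, 0, 0, 0, 0.025],
    [0.005, 0, 0, 0, 0, 0, 0.025],
    [0.005, 0, 0, 0, 0, 0, 0.025],
    [0.005, 0, 0, 0, 0, 0, 0.025],
    [0.005, 0, 0, 0, 0, 0, 0.025],
    [0.005, 0, 0, 0, 0, 0, 0.025],
    [0.005, 0, 0, 0, 0, 0, 0.025],
    [0.005, 0, 0, 0, 0, 0, 0.025],
    [0.005, 0, 0, 0, 0, 0, 0.025]
  ]
}}

```text
clock: 5.28
tool_pos: [546.7, -110.2, 4.8]
eef_rot: [-1.569, -0.091, 0.091]
wrist_force: [-0.0, 0.6, -0.7]
opening: 25.1
```

```bash
python3 - <<'E'
from h import *
s=robot.observe();print(s['tool_pos'],s['wrist_force'])
cv2.imwrite('pics/a.png',np.hstack([cv2.resize(robot.snapshot(n)[y:y+130,x:x+140],None,fx=2.8,fy=2.8,interpolation=2) for n,x,y in(("top",215,140),("scene",180,130))]))
E
```

```text
[ 546.66965847 -110.18034566    4.8034461 ] [-0.03725708  0.5610155  -0.73832469]
```

View pics/a.png

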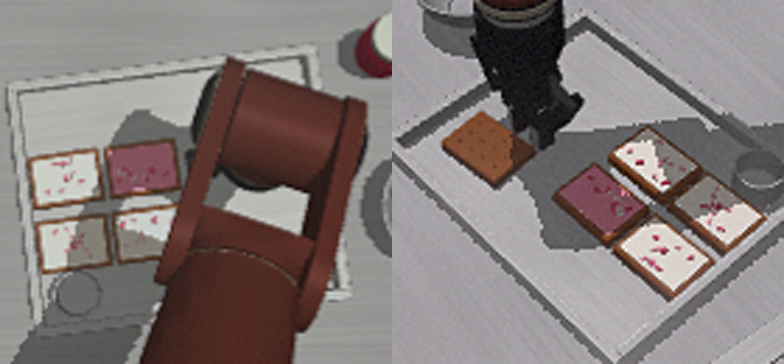

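Call:
{"name": "servo_tool", "arguments": {
  "moves": [
    [0.005, 0, 0, 0, 0, 0, 0.025],
    [0.005, 0, 0, 0, 0, 0, 0.025],
    [0.005, 0, 0, 0, 0, 0, 0.025],
    [0.005, 0, 0, 0, 0, 0, 0.025],
    [0.005, 0, 0, 0, 0, 0, 0.025],
    [0.005, 0, 0, 0, 0, 0, 0.025],
    [0.003, 0, 0, 0, 0, 0, 0.025],
    [0, 0, 0, 0, 0, 0, 0.025]
  ]
}}

```text
clock: 6.38
tool_pos: [579.4, -106.4, 4.8]
eef_rot: [-1.569, -0.091, 0.091]
wrist_force: [0.0, -0.3, 0.3]
opening: 24.6
```

Call:
{"name": "servo_tool", "arguments": {
  "moves": [
    [0.002, 0, 0, 0, 0, 0, 0.025],
    [0, 0, 0, 0, 0, 0, 0.025]
  ]
}}

```text
clock: 6.62
tool_pos: [581.2, -106.2, 4.9]
eef_rot: [-1.569, -0.091, 0.091]
wrist_force: [-1.0, 0.7, -0.2]
opening: 25.1
```

Call:
{"name": "servo_tool", "arguments": {
  "moves": [
    [0.001, 0, 0, 0, 0, 0, 0.025],
    [0, 0, 0, 0, 0, 0, 0.025]
  ]
}}

```text
clock: 6.88
tool_pos: [582.1, -106.1, 4.8]
eef_rot: [-1.569, -0.091, 0.091]
wrist_force: [0.3, 0.5, -0.8]
opening: 25.1
```

Call:
{"name": "servo_tool", "arguments": {
  "moves": [
    [0.001, 0, 0, 0, 0, 0, 0.025],
    [0, 0, 0, 0, 0, 0, 0.025]
  ]
}}

```text
clock: 7.12
tool_pos: [583.2, -105.9, 4.8]
eef_rot: [-1.569, -0.091, 0.091]
wrist_force: [0.7, 0.7, 0.8]
opening: 25.3
```

Call:
{"name": "servo_tool", "arguments": {
  "moves": [
    [0.001, 0, 0, 0, 0, 0, 0.025],
    [0, 0, 0, 0, 0, 0, 0.025]
  ]
}}

```text
clock: 7.38
tool_pos: [584.2, -105.8, 4.8]
eef_rot: [-1.569, -0.091, 0.091]
wrist_force: [0.2, 0.7, -0.8]
opening: 25.0
```

```bash
python3 - <<'E'
from h import *
s=robot.observe();print(s['tool_pos'],s['wrist_force'])
im=robot.snapshot("scene");p=robot.camera_params("scene")
print(bar(p,im,15,(180,130,300,240)))
cv2.imwrite('pics/b.png',cv2.resize(im[130:230,170:290],None,fx=5,fy=5,interpolation=2))
E
```

```text
[ 584.18375274 -105.8295938     4.82179859] [ 0.2174757   0.74848301 -0.81467345]
(((541.9481811523438, 37.288978576660156), (57.42185592651367, 153.51828002929688), 7.1384782791137695), 552.0)
```

View pics/b.png

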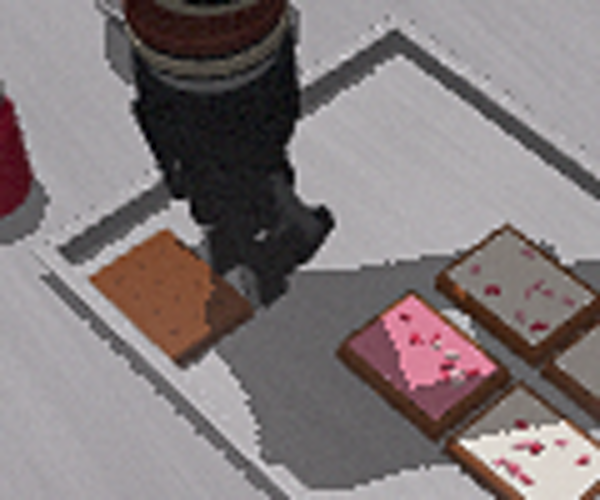

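Call:
{"name": "servo_tool", "arguments": {
  "moves": [
    [0.002, 0, 0, 0, 0, 0, 0.025],
    [0, 0, 0, 0, 0, 0, 0.025]
  ]
}}

```text
clock: 7.68
tool_pos: [585.3, -105.6, 4.6]
eef_rot: [-1.569, -0.089, 0.093]
wrist_force: [-4.2, -0.8, 2.8]
opening: 24.8
```

Call:
{"name": "servo_tool", "arguments": {
  "moves": [
    [0.001, 0, 0, 0, 0, 0, 0.025],
    [0, 0, 0, 0, 0, 0, 0.025]
  ]
}}

```text
clock: 7.92
tool_pos: [585.3, -105.6, 4.3]
eef_rot: [-1.569, -0.088, 0.095]
wrist_force: [-7.0, -1.8, 4.8]
opening: 25.2
```

Call:
{"name": "servo_tool", "arguments": {
  "moves": [
    [0.001, 0, 0, 0, 0, 0, 0.025],
    [0, 0, 0, 0, 0, 0, 0.025]
  ]
}}

```text
clock: 8.18
tool_pos: [585.3, -105.5, 4.0]
eef_rot: [-1.568, -0.086, 0.097]
wrist_force: [-10.9, -2.3, 5.3]
opening: 25.3
```

Call:
{"name": "servo_tool", "arguments": {
  "moves": [
    [0.001, 0, 0, 0, 0, 0, 0.025],
    [0, 0, 0, 0, 0, 0, 0.025]
  ]
}}

```text
clock: 8.43
tool_pos: [585.3, -105.4, 3.7]
eef_rot: [-1.568, -0.084, 0.099]
wrist_force: [-13.4, -1.3, 7.1]
opening: 25.0
```

Call:
{"name": "servo_tool", "arguments": {
  "moves": [
    [-0.01, 0, 0, 0, 0, 0, 0.025],
    [-0.01, 0, 0, 0, 0, 0, 0.025],
    [0, -0.05, 0, 0, 0, 0, 0.025],
    [0, -0.06, 0, 0, 0, 0, 0.025],
    [-0.04, -0.06, 0, 0, 0, 0, 0.025],
    [-0.06, -0.03, 0, 0, 0, 0, 0.025],
    [-0.06, 0, 0, 0, 0, 0, 0.025],
    [0, 0, 0, 0, 0, 0, 0.025]
  ]
}}

```text
clock: 9.43
tool_pos: [416.7, -124.6, 194.2]
eef_rot: [-1.57, -0.091, 0.088]
wrist_force: [0.6, -0.6, -0.0]
opening: 25.1
```

```bash
python3 - <<'E'
from h import *
s=robot.observe();print(s['tool_pos'],s['joints'])
cr=np.array([[53,108],[660,36],[728,525],[114,603]],float)/[5.5,5.4957]+[208-.4,150-.4]
th,R,t,_=fit(cr,robot.camera_params("top"))
for n,roi in(("wrist",(0,0,512,384)),("top",(280,150,350,230))):
    p=robot.camera_params(n);im=robot.snapshot(n);cv2.imwrite(f'pics/{n}2.png',im)
    try:
        r,a=bar(p,im,15,roi);b=cv2.boxPoints(r);print(n,r,a,(np.array(r[0])-t)@R,((b-t)@R).round(1).tolist(),proj(p,np.c_[b,[15]*4]).round().tolist())
    except Exception as e:print(n,e)
v=cv2.resize(cv2.imread('pics/top2.png')[140:270,200:370],None,fx=2.4,fy=2.4,interpolation=2)
w=cv2.imread('pics/wrist2.png');h=v.shape[0];w=cv2.resize(w,(h*4//3//1,h))[:, :]
cv2.imwrite('pics/c.png',cv2.hconcat([v,w])[:, :800]);print(h,v.shape)
E
```

```text
[ 416.70783515 -124.6384396   194.2176631 ] [-4.62175191e-01 -4.08422081e-01  2.07838222e+00  1.67054474e-04
  1.46989713e+00 -2.14675884e+00]
wrist ((622.9000854492188, -116.33500671386719), (58.39738464355469, 67.33815002441406), 6.623491287231445) 1380.0 [ 93.18899845 -87.80874268] [[64.0, -54.1], [63.9, -121.4], [122.3, -121.5], [122.4, -54.2]] [[265.0, 289.0], [216.0, 289.0], [218.0, 322.0], [264.0, 322.0]]
top ((623.7566528320312, -118.02669525146484), (53.831546783447266, 72.68549346923828), 6.775903224945068) 411.0 [ 93.84178895 -89.5890186 ] [[66.9, -53.3], [67.0, -126.0], [120.8, -125.9], [120.7, -53.2]] [[293.0, 182.0], [318.0, 179.0], [316.0, 161.0], [291.0, 164.0]]
312 (312, 408, 3)
```

View pics/c.png

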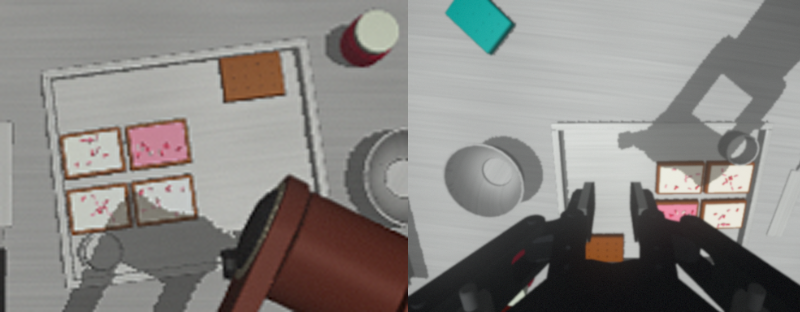

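Call:
{"name": "servo_tool", "arguments": {
  "moves": [
    [0.05, 0, -0.005, 0, 0, 0, 0.025],
    [0.05, 0, -0.004, 0, 0, 0, 0.025],
    [0.05, 0, -0.004, 0, 0, 0, 0.025],
    [0.0566, 0, -0.004, 0, 0, 0, 0.025],
    [0, 0.06, 0, 0, 0, 0, 0.025],
    [0, 0.06, 0, 0, 0, 0, 0.025],
    [0, 0.03, 0, 0, 0, 0, 0.025],
    [0, 0.016, 0, 0, 0, 0, 0.025],
    [0, 0.005, 0, 0, 0, 0, 0.025],
    [0, 0, 0, 0, 0, 0, 0.025],
    [0, 0, 0, 0, 0, 0, 0.025]
  ]
}}

```text
clock: 10.9
tool_pos: [628.3, -118.4, 25.8]
eef_rot: [-1.57, -0.094, 0.088]
wrist_force: [-0.8, -0.1, 0.0]
opening: 25.1
```

Call:
{"name": "servo_tool", "arguments": {
  "moves": [
    [0, 0.003, 0, 0, 0, 0, 0.025],
    [0, 0.002, 0, 0, 0, 0, 0.025],
    [0, 0, 0, 0, 0, 0, 0.025]
  ]
}}

```text
clock: 11.28
tool_pos: [626.6, -117.9, 18.6]
eef_rot: [-1.569, -0.091, 0.091]
wrist_force: [0.2, 0.8, 0.3]
opening: 25.1
```

Call:
{"name": "servo_tool", "arguments": {
  "moves": [
    [0, 0.002, 0, 0, 0, 0, 0.025],
    [0, 0, 0, 0, 0, 0, 0.025]
  ]
}}

```text
clock: 11.52
tool_pos: [626.6, -117.9, 16.5]
eef_rot: [-1.569, -0.091, 0.091]
wrist_force: [0.5, 1.1, 0.0]
opening: 25.0
```

Call:
{"name": "servo_tool", "arguments": {
  "moves": [
    [0, 0.0015, 0, 0, 0, 0, 0.025],
    [0, 0, 0, 0, 0, 0, 0.025]
  ]
}}

```text
clock: 11.78
tool_pos: [626.7, -117.9, 15.1]
eef_rot: [-1.569, -0.091, 0.091]
wrist_force: [-0.2, 0.3, 0.7]
opening: 25.0
```

Call:
{"name": "servo_tool", "arguments": {
  "moves": [
    [0, 0.001, 0, 0, 0, 0, 0.025],
    [0, 0, 0, 0, 0, 0, 0.025]
  ]
}}

```text
clock: 12.02
tool_pos: [627.0, -118.0, 14.9]
eef_rot: [-1.569, -0.091, 0.091]
wrist_force: [-2.0, -0.3, 4.8]
opening: 25.3
```

Call:
{"name": "servo_tool", "arguments": {
  "moves": [
    [0, 0.001, 0, 0, 0, 0, 0.025],
    [0, 0, 0, 0, 0, 0, 0.025]
  ]
}}

```text
clock: 12.28
tool_pos: [627.0, -118.0, 14.9]
eef_rot: [-1.569, -0.091, 0.091]
wrist_force: [-5.6, 1.5, 9.9]
opening: 25.4
```

Call:
{"name": "servo_tool", "arguments": {
  "moves": [
    [0, 0.001, 0, 0, 0, 0, 0.025],
    [0, 0, 0, 0, 0, 0, 0.025]
  ]
}}

```text
clock: 12.52
tool_pos: [627.0, -118.0, 14.9]
eef_rot: [-1.569, -0.09, 0.092]
wrist_force: [-7.4, 1.7, 15.7]
opening: 24.9
```

Call:
{"name": "servo_tool", "arguments": {
  "moves": [
    [0, -0.0008, 0, 0, 0, 0, 0.025],
    [0, 0, 0.003, 0, 0, 0, 0.025],
    [0, 0, 0.004, 0, 0, 0, 0.025],
    [0, 0, 0.004, 0, 0, 0, 0.025],
    [0, 0, 0.004, 0, 0, 0, 0.025],
    [0, 0, 0.004, 0, 0, 0, 0.025],
    [0, 0, 0.004, 0, 0, 0, 0.025],
    [0, 0, 0.004, 0, 0, 0, 0.025],
    [0, 0, 0.004, 0, 0, 0, 0.025],
    [0, 0, 0.004, 0, 0, 0, 0.025],
    [0, 0, 0.004, 0, 0, 0, 0.025],
    [0, 0, 0.004, 0, 0, 0, 0.025],
    [0, 0, 0.004, 0, 0, 0, 0.025],
    [0, 0, 0.004, 0, 0, 0, 0.025],
    [0, 0, 0.004, 0, 0, 0, 0.025]
  ]
}}

```text
clock: 14.4
tool_pos: [621.7, -64.8, 14.9]
eef_rot: [-1.572, -0.093, 0.089]
wrist_force: [-2.2, -4.2, 7.6]
opening: 24.9
```

```bash
python3 - <<'E'
from h import *
s=robot.observe();print(s['tool_pos'],s['wrist_force'])
im=robot.snapshot("scene")
cv2.imwrite('pics/d.png',cv2.resize(im[140:260,170:330],None,fx=5,fy=5,interpolation=2))
E
```

```text
[621.71006124 -64.75024979  14.93528051] [-2.18569075 -4.20637593  7.60798126]
```

View pics/d.png

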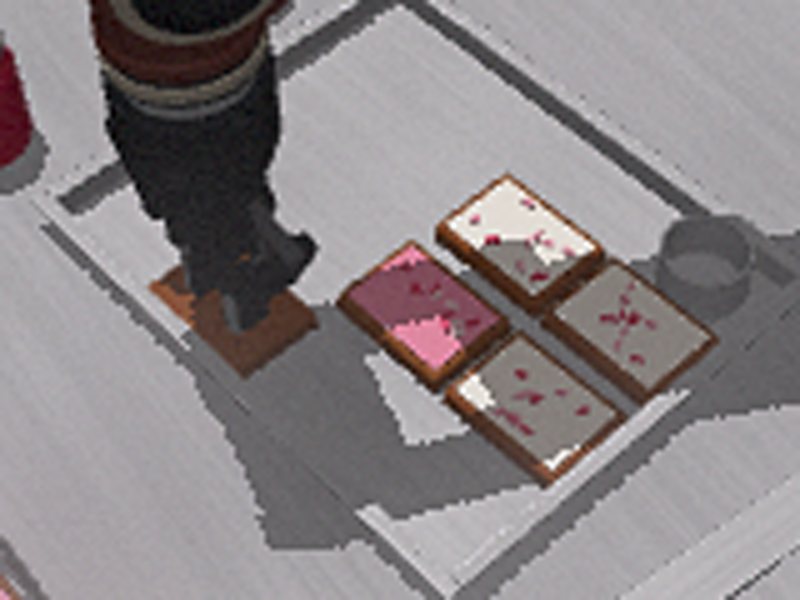

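Call:
{"name": "servo_tool", "arguments": {
  "moves": [
    [0.001, 0.0003, 0.002, 0, 0, 0, 0.025],
    [0, 0, 0.004, 0, 0, 0, 0.025],
    [0, 0, 0.004, 0, 0, 0, 0.025],
    [0, 0, 0.004, 0, 0, 0, 0.025],
    [0, 0, 0.004, 0, 0, 0, 0.025],
    [0, 0, 0.004, 0, 0, 0, 0.025],
    [0, 0, 0.004, 0, 0, 0, 0.025],
    [0, 0, 0.004, 0, 0, 0, 0.025],
    [0, 0, 0.004, 0, 0, 0, 0.025],
    [0, 0, 0.004, 0, 0, 0, 0.025],
    [0, 0, 0.004, 0, 0, 0, 0.025],
    [0, 0, 0.004, 0, 0, 0, 0.025],
    [0, 0, 0, 0, 0, 0, 0.025]
  ]
}}

```text
clock: 16.08
tool_pos: [617.7, -18.5, 14.9]
eef_rot: [-1.571, -0.094, 0.089]
wrist_force: [-2.7, -2.5, 8.7]
opening: 25.0
```

```bash
python3 - <<'E'
from h import *
s=robot.observe();print(s['tool_pos'],s['wrist_force'])
ims=[]
for n,x,y in(("scene",200,150),("top",215,140)):
    im=robot.snapshot(n);cv2.imwrite(f'pics/{n}3.png',im);ims.append(cv2.resize(im[y:y+120,x:x+100],None,fx=4,fy=4,interpolation=2))
cv2.imwrite('pics/e.png',cv2.hconcat(ims))
E
```

```text
[617.68849822 -18.46057396  14.91048856] [-2.65472722 -2.48804403  8.71262626]
```

View pics/e.png

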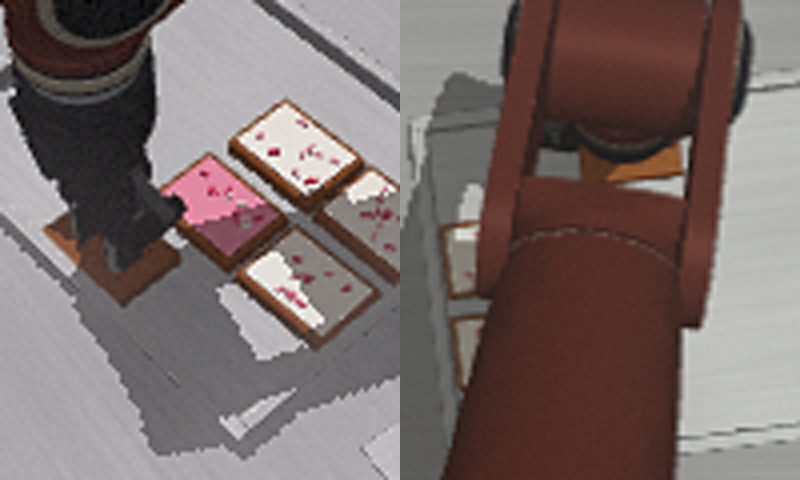

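```bash
python3 - <<'E'
from h import *
cr=np.array([[53,108],[660,36],[728,525],[114,603]],float)/[5.5,5.4957]+[208-.4,150-.4]
th,R,t,_=fit(cr,robot.camera_params("top"))
p=robot.camera_params("scene")
im=cv2.imread('pics/scene3.png');h=cv2.cvtColor(im,cv2.COLOR_BGR2HSV)
m=cv2.inRange(h,(3,90,30),(16,255,230));k=np.zeros_like(m);k[195:232,205:246]=m[195:232,205:246]
# clip iced2's side: below line
pts=np.argwhere(k)[:,::-1]; w=(onz(p,pts,15)[:,:2]-t)@R
print('max y',np.percentile(w[:,1],[97,99,100]),'x',np.percentile(w[:,0],[1,50,99,100]),'min y',w[:,1].min())
for q in[(230.5,222.5),(230.5,225.5),(245,214.5),(211,207)]:print(q,(onz(p,[q],15)[0,:2]-t)@R)
print('tool',(robot.observe()['tool_pos'][:2]-t)@R)
E
```

```text
max y [47.13613411 48.02959054 48.49184183] x [ 49.14648377 107.89011369 121.4078412  121.63489208] min y -28.825640193513948
(230.5, 222.5) [114.39093248  41.51252282]
(230.5, 225.5) [119.99902443  48.10583413]
(245, 214.5) [72.92649644 48.29660431]
(211, 207) [120.08379045 -27.79665881]
tool [99.49792882 10.01370945]
```

Call:
{"name": "servo_tool", "arguments": {
  "moves": [
    [0, 0, 0.003, 0, 0, 0, 0.025],
    [0, 0, 0.004, 0, 0, 0, 0.025],
    [0, 0, 0.004, 0, 0, 0, 0.025],
    [0, 0, 0.004, 0, 0, 0, 0.025],
    [0, 0, 0.004, 0, 0, 0, 0.025],
    [0, 0, 0.004, 0, 0, 0, 0.025],
    [0, 0, 0.004, 0, 0, 0, 0.025],
    [0, 0, 0.004, 0, 0, 0, 0.025],
    [0, 0, 0.004, 0, 0, 0, 0.025],
    [0, 0, 0.004, 0, 0, 0, 0.025],
    [0, 0, 0.004, 0, 0, 0, 0.025],
    [0, 0, 0.004, 0, 0, 0, 0.025],
    [0, 0, 0.004, 0, 0, 0, 0.025],
    [0, 0, 0, 0, 0, 0, 0.025]
  ]
}}

```text
clock: 17.92
tool_pos: [611.7, 32.3, 14.9]
eef_rot: [-1.571, -0.093, 0.089]
wrist_force: [-2.8, -3.2, 10.0]
opening: 24.9
```

Call:
{"name": "servo_tool", "arguments": {
  "moves": [
    [0, 0, 0.003, 0, 0, 0, 0.025],
    [0, 0, 0.004, 0, 0, 0, 0.025],
    [0, 0, 0.004, 0, 0, 0, 0.025],
    [0, 0, 0.004, 0, 0, 0, 0.025],
    [0, 0, 0.004, 0, 0, 0, 0.025],
    [0, 0, 0.004, 0, 0, 0, 0.025],
    [0, 0, 0.004, 0, 0, 0, 0.025],
    [0, 0, 0.004, 0, 0, 0, 0.025],
    [0, 0, 0.004, 0, 0, 0, 0.025],
    [0, 0, 0.004, 0, 0, 0, 0.025],
    [0, 0, 0.004, 0, 0, 0, 0.025],
    [0, 0, 0, 0, 0, 0, 0.025]
  ]
}}

```text
clock: 19.42
tool_pos: [606.6, 75.1, 14.9]
eef_rot: [-1.571, -0.093, 0.09]
wrist_force: [-2.3, -3.3, 10.0]
opening: 25.2
```

```bash
python3 - <<'E'
from h import *
cr=np.array([[53,108],[660,36],[728,525],[114,603]],float)/[5.5,5.4957]+[208-.4,150-.4]
th,R,t,_=fit(cr,robot.camera_params("top"))
im=robot.snapshot("scene");cv2.imwrite('pics/scene4.png',im);p=robot.camera_params("scene")
s=robot.observe();print('tool',(s['tool_pos'][:2]-t)@R,s['wrist_force'])
cv2.imwrite('pics/f.png',cv2.resize(im[180:270,200:320],None,fx=6,fy=6,interpolation=2))
E
```

```text
tool [ 99.41438628 104.15501854] [-4.13804711 -2.68855962  9.30652528]
```

View pics/f.png

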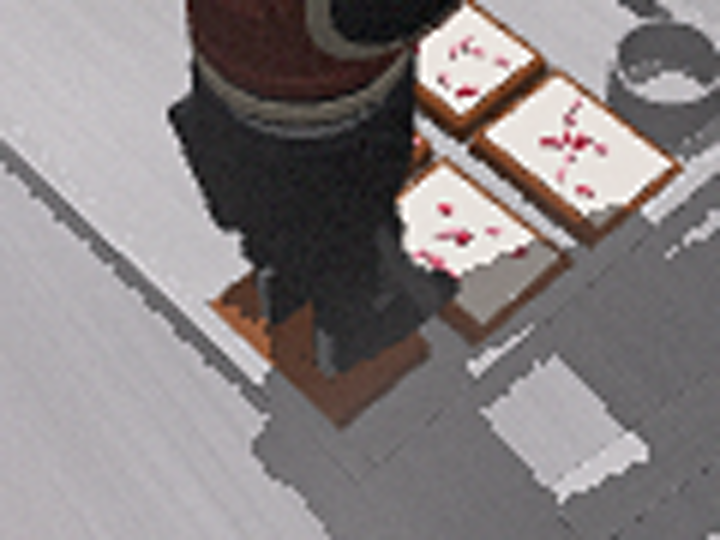

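Call:
{"name": "servo_tool", "arguments": {
  "moves": [
    [0, 0, 0.003, 0, 0, 0, 0.025],
    [0, 0, 0.003, 0, 0, 0, 0.025],
    [0, 0, 0.002, 0, 0, 0, 0.025],
    [0, 0, 0, 0, 0, 0, 0.025]
  ]
}}

```text
clock: 19.98
tool_pos: [605.8, 82.9, 14.9]
eef_rot: [-1.571, -0.093, 0.089]
wrist_force: [-2.8, -3.6, 9.9]
opening: 25.0
```

Call:
{"name": "servo_tool", "arguments": {
  "moves": [
    [0, 0, 0.0015, 0, 0, 0, 0.025],
    [0, 0, 0, 0, 0, 0, 0.025]
  ]
}}

```text
clock: 20.23
tool_pos: [605.7, 84.3, 14.9]
eef_rot: [-1.571, -0.093, 0.089]
wrist_force: [-2.4, -3.2, 9.3]
opening: 24.8
```

Call:
{"name": "servo_tool", "arguments": {
  "moves": [
    [0, 0, 0.0015, 0, 0, 0, 0.025],
    [0, 0, 0, 0, 0, 0, 0.025]
  ]
}}

```text
clock: 20.48
tool_pos: [605.5, 85.7, 14.9]
eef_rot: [-1.571, -0.093, 0.089]
wrist_force: [-2.7, -4.5, 9.7]
opening: 25.2
```

Call:
{"name": "servo_tool", "arguments": {
  "moves": [
    [0, 0, 0.0015, 0, 0, 0, 0.025],
    [0, 0, 0, 0, 0, 0, 0.025]
  ]
}}

```text
clock: 20.72
tool_pos: [605.4, 87.2, 14.9]
eef_rot: [-1.571, -0.093, 0.089]
wrist_force: [-2.6, -4.2, 9.2]
opening: 25.3
```

Call:
{"name": "servo_tool", "arguments": {
  "moves": [
    [0, 0, 0.0015, 0, 0, 0, 0.025],
    [0, 0, 0, 0, 0, 0, 0.025]
  ]
}}

```text
clock: 20.98
tool_pos: [605.2, 88.7, 14.9]
eef_rot: [-1.571, -0.093, 0.089]
wrist_force: [-2.8, -4.2, 9.4]
opening: 25.0
```

Call:
{"name": "servo_tool", "arguments": {
  "moves": [
    [0, 0, 0.0015, 0, 0, 0, 0.025],
    [0, 0, 0, 0, 0, 0, 0.025]
  ]
}}

```text
clock: 21.22
tool_pos: [605.0, 90.2, 14.9]
eef_rot: [-1.571, -0.093, 0.089]
wrist_force: [-2.9, -3.6, 10.4]
opening: 25.2
```

Call:
{"name": "servo_tool", "arguments": {
  "moves": [
    [0, 0, 0.0015, 0, 0, 0, 0.025],
    [0, 0, 0, 0, 0, 0, 0.025]
  ]
}}

```text
clock: 21.48
tool_pos: [605.2, 91.7, 14.9]
eef_rot: [-1.571, -0.094, 0.088]
wrist_force: [-1.8, -3.1, 8.0]
opening: 24.9
```

```bash
python3 - <<'E'
from h import *
cr=np.array([[53,108],[660,36],[728,525],[114,603]],float)/[5.5,5.4957]+[208-.4,150-.4]
th,R,t,_=fit(cr,robot.camera_params("top"))
im=robot.snapshot("scene");p=robot.camera_params("scene")
s=robot.observe();print('tool',(s['tool_pos'][:2]-t)@R,s['wrist_force'])
for nm,i in(("now",im),("before",cv2.imread('pics/scene4.png'))):
    m=cv2.inRange(cv2.cvtColor(i,cv2.COLOR_BGR2HSV),(3,90,30),(16,255,230))
    k=np.zeros_like(m);k[228:258,225:278]=m[228:258,225:278]
    pts=np.argwhere(k)[:,::-1];w=(onz(p,pts,15)[:,:2]-t)@R
    w=w[w[:,0]>66];e=lambda a,b:np.percentile(w[(w[:,0]>a)&(w[:,0]<b),1],99.0)
    print(nm,[e(a,a+12).round(1) for a in(70,82,94,106)],'x',np.percentile(w[:,0],99.5))
E
```

```text
tool [ 99.90291719 120.91927324] [-1.01365164 -4.12995607  7.95155002]
now [np.float64(149.8), np.float64(150.6), np.float64(138.3), np.float64(135.7)] x 121.63598648464432
before [np.float64(138.7), np.float64(138.2), np.float64(135.6), np.float64(133.4)] x 121.52503347673935
```

Call:
{"name": "servo_tool", "arguments": {
  "moves": [
    [0, -0.005, 0, 0, 0, 0, 0.025],
    [0, -0.03, 0, 0, 0, 0, 0.025],
    [0, -0.06, 0, 0, 0, 0, 0.025],
    [0, -0.05, -0.02, 0, 0, 0, 0.025],
    [-0.03, 0, -0.06, 0, 0, 0, 0.025],
    [-0.04, 0, -0.06, 0, 0, 0, 0.025],
    [-0.04, 0, -0.06, 0, 0, 0, 0.025],
    [-0.04, 0, -0.05, 0, 0, 0, 0.025],
    [0, 0, 0, 0, 0, 0, 0.025]
  ]
}}

```text
clock: 22.65
tool_pos: [492.4, -153.0, 157.3]
eef_rot: [-1.569, -0.086, 0.087]
wrist_force: [-0.1, -0.1, 0.1]
opening: 25.0
```

```bash
python3 - <<'E'
from h import *
pt=robot.camera_params("top")
cr=np.array([[53,108],[660,36],[728,525],[114,603]],float)/[5.5,5.4957]+[208-.4,150-.4]
th,R,t,_=fit(cr,pt)
im=robot.snapshot("top");cv2.imwrite('pics/top5.png',im);sc=robot.snapshot("scene")
r,a=bar(pt,im,15,(215,140,290,192));b=cv2.boxPoints(r)
print(robot.observe()['tool_pos'],r,a,(np.array(r[0])-t)@R,((b-t)@R).round(1).tolist())
im0=cv2.imread('pics/top0.png')
f=lambda i:cv2.matchTemplate(i[185:260,215:300],im0[190:255,222:290],cv2.TM_SQDIFF)
print('iced shift px',cv2.minMaxLoc(f(im))[2],'orig',cv2.minMaxLoc(f(im0))[2])
A=cv2.resize(im[150:250,210:310],None,fx=4,fy=4,interpolation=2);B=cv2.resize(sc[170:270,220:320],None,fx=4,fy=4,interpolation=2)
cv2.imwrite('pics/g.png',cv2.hconcat([A,B]))
E
```

```text
[ 494.05406291 -150.41477756  157.50600527] ((599.2701416015625, 86.8658447265625), (53.82682800292969, 72.32064819335938), 6.584684371948242) 410.5 [ 93.49197929 116.76121717] [[66.7, 153.0], [66.5, 80.7], [120.3, 80.5], [120.5, 152.9]]
iced shift px (7, 5) orig (7, 5)
```

View pics/g.png

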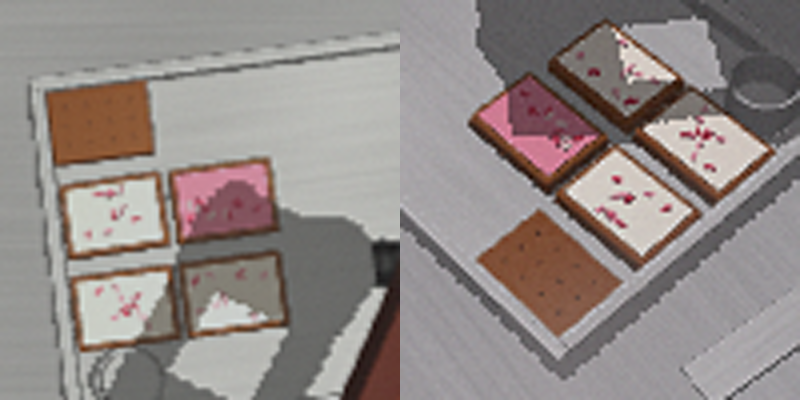

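Call:
{"name": "servo_tool", "arguments": {
  "moves": [
    [0, 0, 0, 0, 0, 0, 0.025],
    [0, 0, 0, 0, 0, 0, 0.025]
  ]
}}

```text
clock: 23.0
tool_pos: [494.9, -149.1, 157.7]
eef_rot: [-1.569, -0.093, 0.093]
wrist_force: [0.1, -0.3, -0.3]
opening: 24.9
```

```bash
python3 -c "
from station import robot
print(robot.close_job())"
```

```text
the job is handed in; nothing more can be done
None
```

I pushed the plain bar's long side against the far rim with two fingertips. Then I dragged it along the rim into the far left corner, pressing down with about 8–10 N, and handed the job in at 23 s. It was never picked up, and the highest finger force I read was about 18 N, well under the 60 N limit.

**Position:** the last top view puts the bar at about x 93.5, y 116.8 mm in the tray frame, where home is 95, 115. That is within the roughly 2–3 mm error of my tray estimate. It looked square, within about 0.003 rad.

**Left rim:** I saw no clear force jump when the bar reached it. I took it as touching because the fingertips slid about 5 mm over the bar while it stayed put, and because the last pictures show it snug.

**Other things:** matching the area of the iced bars and cutter against the first top view showed no shift at pixel level. I didn't measure the jar, bowl or spatula at the end; the arm stayed clear of them and I saw no contact.

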